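Move a card from its dock to the drying rack and set the dust cover at 45 degrees

ROBOT

A 6-joint arm with a two-finger parallel gripper is mounted at the origin on a cart in front of the work surface, level with it; the furniture and walls round the work are solid. World frame = base frame: x ahead of the robot, y to its left, z up, the work surface at z = 0. Lengths are in m, angles in rad, forces in N, time in s.
With the tool pointing down it reaches from about 0.375 to 0.9 m from the base axis. Payload 3.1 kg.
Tool frame: the origin (TCP) lies between the finger pads; the fingertips stand 19 mm ahead of it and the grasp point (between the pads) is the TCP; z points along the fingers, y is the line along which they close (so a half turn about z gives the same grasp; the last joint's range is limited). The gripper opens to 87 mm and grips with 3 to 60 N. Pads are 19 mm wide; open, the fingers measure 117 mm over their backs; the gripper's body (75 mm by 190 mm) begins 51 mm behind the grasp point.
Start: joints at [-1.353, 0.527, 1.433, -0, 1.181, -0.178], TCP at [0.242, -0.576, 0.242] pointing down, gripper open.
Joint ranges: [-3.08, 3.08], [-0.75, 2.2], [0.22, 2.44], [-1.43, 4.57], [0, 2.65], [-2.85, 2.85]. Speed limits (rad/s): [2.79, 2.79, 3.14, 3.14, 3.14, 3.14].

INTERFACE

Orientations are given as a unit quaternion [x, y, z, w].
In Python, from rig import telemetry, viewer, hand_in gives the robot as it stands. The module is installed in compiled form; this text tells all that it offers.
- The arm moves only by the shell command python3 -m creep 'ROWS' [FORCE]. ROWS is JSON, a list of rows, each an object with "translation": the shift along the tool's x, y, z in mm, a list of three; "roll": the turn about the tool's z in degrees; "gripper": the finger opening in mm, from 0 to 87. In form: [{"translation": [tx, ty, tz], "roll": roll, "gripper": gripper}, ...]. A call has 1 to 5 rows; each row is the pose to reach, as a shift and turn from the pose commanded when the call began, along the tool's axes at that moment; what a row does not reach only later rows make up. A row lasts 1/12 s, in which the tool goes at most 41.7 mm and 7.16 degrees, less where a joint would pass 70% of its speed; a pose out of reach is approached as far as the arm can. A call with a gripper value outside its range is refused whole. The fingers move at their own pace and stop on an object; FORCE is the grip in N (left out, the last holds). Time passes only in rows, so rows that repeat a pose let the fingers close. It gives the time, the measured TCP pose, the force, the opening and the grip force at its end, in the units of the state.
- telemetry.get_obs(): the state, without advancing time (a new reading comes with each control period).
- viewer.camera(name): name is "scene" or "top" or "wrist"; returns the picture (480x640x3 uint8, blue, green, red); there is no depth.
- viewer.camera_info(name): a dict with "intrinsics" (3x3 intrinsics, pixels), "k1" (the pictures are not rectified: a ray, as slopes to the right and down, at radius r is drawn at 1 + k1 r^2 times it, then the intrinsics apply), "rvec" (rotation vector, rad) and "tvec" (3), from world to camera coordinates, as OpenCV has them; the wrist camera has in their place "hand_eye" (4x4, takes a point from camera to tool coordinates, whose origin is the TCP and whose axes are the flange's). Camera axes: x right, y down, z forward; pixel columns grow to the right and rows downward; lengths in m; the calibration is good to about 2 mm. A picture is of the moment at which its call begins: read the wrist's pose just before it. camera_info takes no time and is no camera call.
- hand_in(): hands the job in; it is judged then, once.
Trained networks look in the newest picture that a camera, given by its name, has taken for a name from the list of things; names that differ only in an ending like _2 or _b are one class to them, and where a whole thing is asked for, a point or a joint stands for the part that bears it (a point fixed in the world has none). Each returns a list of dicts, best first, with "p" (0 to 1); they miss things now and then, are a little off and sometimes report something else, mostly with a low value. They report only what shows in the picture. A call takes as long as a camera call.
- viewer.recognise(camera, thing): "bbox" ([left, top, width, height] in pixels, round what is visible of it).
The state is a dict: "time": time; "q": joint angles; "joint_velocities": joint speeds; "joint_torque": joint torques, N m; "position": TCP position; "tool_rot": TCP orientation; "ft_force": force on the tool from outside, world axes, zero at the start; "moment": the same for the moment, N m; "grip_width": finger opening in m; "grip_force": force on a finger pad.
Only numpy, scipy, OpenCV 4.12 (cv2) and the standard library are available. Lean on these libraries where they do the work, as an engineer would, in place of code of your own. Each camera call takes 0.05 s, during which the arm holds its last target. There are 200 camera calls.

TASK

Fold the hinged dust cover of the card dock back past upright as far as it will go, draw the tall circuit card (the one with the metal grip bar) straight up out of its slot, and lower it gently all the way down into the V-shaped slot of the drying rack. Then fold the cover down again and leave it standing half open, at 45 degrees, so that the dock airs without collecting dust. Leave the short card in the dock and do not disturb the charger or the lighter.

Things in the scene. Friction and masses are not known exactly. Their poses are not given: they have to be found in the camera images.
- dock: Grey card dock fixed to the bench: block 140 (x) x 116 (y) x 45 mm high with a hinged cover. Origin: centre of underside, z up, x along the hinge; hinge on +y side (robot's left, yaw within 0.3 rad), cover's handle on -y side. Two slots along y, 6 x 106 mm, at x = -32 and +32 mm, open at the top, floor at z = 4 mm; block between them 42 mm high, outside them 45 mm.
- cover (a joint): Angle of the grey hood-like dust cover with a clear window (140 x 120 x 50 mm high, about 0.15 kg, stiff hinge that stays where it is left, about 0.28 N m): 0 = shut and level, 1.57 = upright, 1.92 = leaning back on its stop. 45 degrees is 0.785.
- cover_bar (a point): Middle of the cover's handle: round steel bar 10 mm thick, 76 mm long, parallel to the hinge, 165 mm from the hinge axis, 45 mm in front of the hood's front face, on two 8 mm arms at its ends (66 mm free between them). Cover shut: at the dock's -y side, 45 mm above the bench. The bar can turn between the finger pads.
- cover_hinge (a point): Point in the middle of the hinge axis, at x = 0, y = +62, z = +45 mm in the dock's frame; axis along dock x.
- tall_card: Loose circuit card to be moved, green, 3 mm thick (x) x 100 long (y) x 72 high (z), with an aluminium grip bar on its upper edge, about 0.12 kg, total height 85 mm. Origin: middle of its lower edge. It starts upright in one of the two dock slots, sunk 41 mm in.
- tall_card_grip (a point): Centre of the tall card's grip bar, 10 mm thick (x) x 60 long (y) x 14 high, 78 mm above the card's lower edge.
- short_card: Loose short green card without grip bar, 3 x 100 x 36 mm high, about 0.06 kg, in the dock's other slot; stays there. Origin: middle of its lower edge.
- rack: Drying rack fixed to the bench: aluminium base 84 (x) x 124 (y) x 10 mm with two sloping grey rails that form one V-shaped slot along y, closed by end plates 36 mm high. Origin: centre of the underside, z up.
- rack_slot (a point): Middle of the slot's floor, 10 mm above the bench, axes as the rack. The slot is 6 mm wide (x) at the floor and 17 mm at its mouth, 49 mm above the bench; 112 mm long (y) between the end plates. A seated card has its lower edge here.
- charger: Bystander: white charger cube, 55 x 42 x 28 mm high. Origin: centre of underside.
- lighter_1: Bystander: red pocket lighter lying flat, 25 x 78 x 14 mm. Origin: centre of underside.

How it is judged:
By the outcome, as a careful person would: the job done as asked, in the order asked, and still so for the second after the job is handed in, with the robot touching nothing.
It also fails if it takes over 72 s, if anything falls off the work surface, if the arm or the gripper's body presses on something with over 40 N, if the wrist force passes 120 N, or if a joint passes its speed limit or range.

## Working session

There is one attempt and no reset: what is moved stays moved. The work goes in short steps, Python scripts to look and compute and a shell command to move; the robot and the scene stay as the last step left them, time stands still between calls to the robot, and variables do not carry over. Pictures are saved under pics/ and viewed, at most 10 in all, crops included, and the job is handed in when it is done.

```bash
mkdir -p pics; ls; python3 - <<'E'
from rig import telemetry, viewer
import cv2
o=telemetry.get_obs();print(o)
for c in ['scene','top']:
    im=viewer.camera(c);cv2.imwrite(f'pics/{c}0.png',im)
    i=viewer.camera_info(c);print(c,i)
    for t in ['dock','cover','cover_bar','tall_card','short_card','rack','charger','lighter_1']:
        print(t,[(d['bbox'],round(d['p'],2)) for d in viewer.recognise(c,t)[:2]])
print(viewer.camera_info('wrist'))
E
```

```text
pics
{'time': 0.0, 'q': array([-1.35250374e+00,  5.28476549e-01,  1.43387155e+00,  1.80509092e-05,
        1.18135297e+00, -1.78499526e-01]), 'joint_velocities': array([-0.00148894,  0.00190967,  0.00072267,  0.00117967, -0.00132125,
       -0.00065228]), 'joint_torque': array([-1.01734436e-04, -4.40047181e+01, -1.76591009e+01,  6.30972558e-02,
        5.82060940e-02, -1.68246243e-04]), 'position': array([ 0.24142434, -0.57576872,  0.24057496]), 'tool_rot': array([ 9.80384104e-01,  1.97093625e-01, -1.26293919e-05, -1.05416843e-03]), 'ft_force': array([-0.07822647, -0.16601881, -0.45588267]), 'moment': array([ 0.01477708, -0.02968804,  0.02651282]), 'grip_force': 0.0, 'grip_width': 0.08710708341557818}
scene {'intrinsics': array([[542.28158562,   0.        , 322.49998329],
       [  0.        , 542.28158562, 240.1906239 ],
       [  0.        ,   0.        ,   1.        ]]), 'k1': -0.12908515560841743, 'rvec': array([ 1.08766525, -2.45792091,  0.95803108]), 'tvec': array([0.29175059, 0.39379287, 0.74794717])}
dock [([178.5, 284.7, 120.7, 114.4], 0.6)]
cover [([180.6, 280.9, 121.2, 107
[... 752 characters left out ...]
 72.9, 48.1], 0.98)]
charger [([289.7, 187.6, 21.7, 26.8], 0.79)]
lighter_1 [([325.6, 289.8, 37.5, 17.3], 0.73), ([136.7, 228.0, 108.2, 93.6], 0.7)]
{'intrinsics': array([[396.31287071,   0.        , 317.67704323],
       [  0.        , 396.31287071, 234.12870589],
       [  0.        ,   0.        ,   1.        ]]), 'k1': 0.026919231576279224, 'hand_eye': array([[ 2.01264201e-04, -9.52607094e-01, -3.04203359e-01,
         8.42032014e-02],
       [ 9.99999934e-01,  2.83534309e-04, -2.26271681e-04,
         2.18612425e-04],
       [ 3.01800098e-04, -3.04203294e-01,  9.52607088e-01,
        -1.43142860e-01],
       [ 0.00000000e+00,  0.00000000e+00,  0.00000000e+00,
         1.00000000e+00]])}
```

```bash
python3 - <<'E'
import cv2,numpy as np
t=cv2.imread('pics/top0.png');s=cv2.imread('pics/scene0.png')
a=cv2.resize(t[170:340,110:530],(800,324),interpolation=cv2.INTER_CUBIC)
b=cv2.resize(s[180:400,160:440],(350,275),interpolation=cv2.INTER_CUBIC)
c=np.zeros((600,800,3),np.uint8);c[:324]=a;c[324:599,:350]=b
d=cv2.resize(t,(366,275));c[324:599,400:766]=d
cv2.imwrite('pics/a.png',c)
E
```

```text
(no output)
```

View pics/a.png

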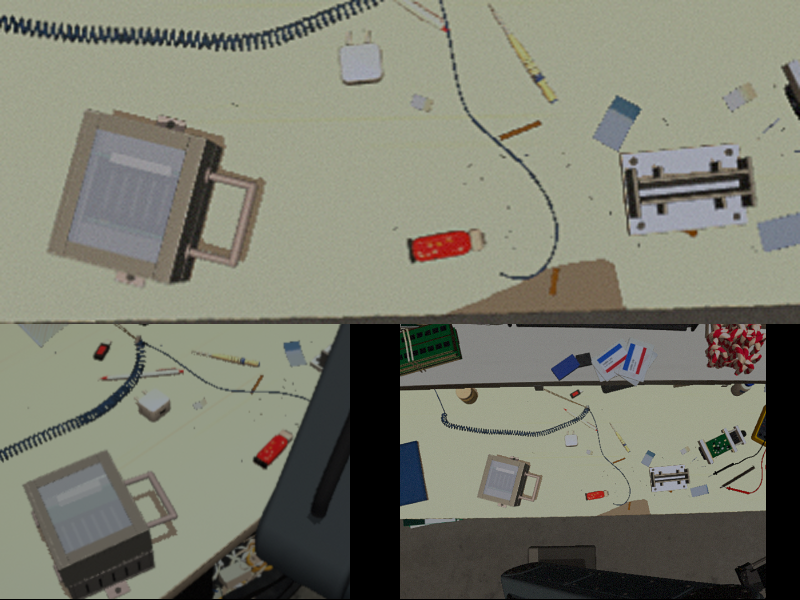

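The card dock is at crop (50–265, 110–285), with its handle pointing right. The bright grip bar shows through the window near (140, 163), so the tall card is in the upper, farther slot. The rack is at (620–755, 145–235). I'll enlarge these for accurate corners.

```bash
python3 - <<'E'
import cv2,numpy as np
t=cv2.imread('pics/top0.png');s=cv2.imread('pics/scene0.png')
c=np.zeros((600,800,3),np.uint8)
c[:300,:400]=cv2.resize(t[220:325,130:270],(400,300),interpolation=cv2.INTER_CUBIC)
c[:300,400:]=cv2.resize(t[230:305,425:525],(400,300),interpolation=cv2.INTER_CUBIC)
c[300:,:400]=cv2.resize(s[275:395,170:330],(400,300),interpolation=cv2.INTER_CUBIC)
c[300:,400:]=cv2.resize(s[180:300,260:420],(400,300),interpolation=cv2.INTER_CUBIC)
cv2.imwrite('pics/b.png',c)
E
```

```text
(no output)
```

View pics/b.png

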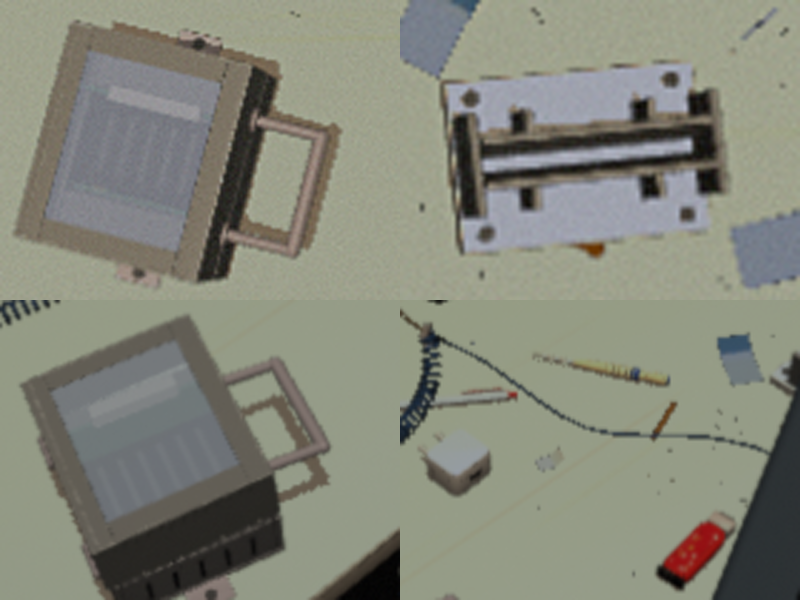

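The dock cover's top corners in the crop are (75,22), (15,235), (250,65) and (195,278). The handle's outer corners are (330,125) and (297,254). The rack base corners are (445,82), (692,65), (460,252) and (708,230). Next I'll fit the poses.

```bash
cat > h.py <<'E'
import numpy as np,cv2
from scipy.spatial.transform import Rotation as R
from scipy.optimize import least_squares
from rig import telemetry,viewer
def proj(c,P):
    i=viewer.camera_info(c);P=np.atleast_2d(P)
    return cv2.projectPoints(P.astype(float),i['rvec'],i['tvec'],i['intrinsics'],np.array([i['k1'],0,0,0.]))[0][:,0]
def pose(p,P): # x,y,yaw
    return R.from_euler('z',p[2]).apply(np.asarray(P)/1000.)+[p[0],p[1],0]
def fit(obs,p0):
    f=lambda p:np.concatenate([(proj(c,pose(p,P))-uv).ravel() for c,P,uv in obs])
    r=least_squares(f,p0,loss='soft_l1');return r.x,r.fun
def wpt(P): # wrist camera projection of world points
    i=viewer.camera_info('wrist');o=telemetry.get_obs();H=i['hand_eye']
    Pt=R.from_quat(o['tool_rot']).inv().apply(np.atleast_2d(P)-o['position'])
    Pc=(Pt-H[:3,3])@H[:3,:3]
    return cv2.projectPoints(Pc,np.zeros(3),np.zeros(3),i['intrinsics'],np.array([i['k1'],0,0,0.]))[0][:,0]
def totool(P,o=None):
    o=o or telemetry.get_obs()
    return R.from_quat(o['tool_rot']).inv().apply(np.atleast_2d(P)-o['position'])*1000
E
python3 - <<'E'
from h import *
D=[(70,62,95),(-70,62,95),(70,-58,95),(-70,-58,95),(38,-108,45),(-38,-108,45)]
t=np.array([(75,22),(15,235),(250,65),(195,278),(330,125),(297,254)])/2.857+[130,220]
s=(np.array([(22,385),(97,550),(190,317),(270,475),(275,360),(325,445)])-[0,300])/2.5+[170,275]
for obs in ([('top',D,t)],[('scene',D,s)],[('top',D,t),('scene',D,s)]):
    p,f=fit(obs,[.55,.3,0]);print('dock',p.round(4),f.round(1))
print('bar',pose(p,[[0,-103,45]]),'hinge',pose(p,[[0,62,45]]))
Rk=[(42,62,10),(42,-62,10),(-42,62,10),(-42,-62,10)]
r=(np.array([(445,82),(692,65),(460,252),(708,230)])-[400,0])/4+[425,230]
p,f=fit([('top',Rk,r)],[.55,-.3,0]);print('rack',p.round(4),f.round(1))
# grip bar seen through window: crop corners
i=viewer.camera_info('top')
E
```

```text
dock [ 0.4915  0.1502 -0.262 ] [-1.3 -1.2 -0.7 -0.   1.6 -0.3  1.   1.5 -0.9  4.2  0.5 -1.2]
dock [ 0.4909  0.1491 -0.2397] [-1.6 -0.8 -0.9  1.5 -1.3 -0.9  2.7 -1.1  1.1  1.6  0.9  0. ]
dock [ 0.4916  0.1498 -0.2521] [-1.5 -1.  -0.1  0.3  1.6 -0.7  1.7  1.2 -0.8  3.6  1.  -1.8 -1.7 -1.4
 -2.2  1.3 -1.2 -0.8  1.8 -0.6  1.1  2.   0.5  0.7]
bar [[0.46586728 0.05000802 0.045     ]] hinge [[0.50702531 0.2097923  0.045     ]]
rack [ 0.4907 -0.3961  0.0535] [-0.3 -0.4  0.1 -0.7 -0.1  0.3  0.3  0.8]
```

Both views agree on the dock: about (0.491, 0.150), yaw −0.25. The rack is at (0.491, −0.396), yaw 0.05, and sizes and reach check out. I'll move above the cover bar and refine with the wrist camera.

```bash

python3 -m creep '[{"translation":[112,-123,10],"roll":0,"gripper":40},{"translation":[112,-123,10],"roll":0,"gripper":40},{"translation":[112,-123,10],"roll":0,"gripper":40},{"translation":[112,-123,10],"roll":0,"gripper":40}]' 20
python3 -m creep '[{"translation":[112,-123,10],"roll":0,"gripper":40},{"translation":[112,-123,10],"roll":0,"gripper":40},{"translation":[112,-123,10],"roll":0,"gripper":40},{"translation":[112,-123,10],"roll":0,"gripper":40}]' >/dev/null
python3 -m creep '[{"translation":[112,-123,10],"roll":0,"gripper":40},{"translation":[112,-123,10],"roll":0,"gripper":40},{"translation":[112,-123,10],"roll":0,"gripper":40},{"translation":[112,-123,10],"roll":0,"gripper":40}]' >/dev/null
python3 -m creep '[{"translation":[112,-123,10],"roll":37,"gripper":40},{"translation":[112,-123,10],"roll":37,"gripper":40},{"translation":[112,-123,10],"roll":37,"gripper":40},{"translation":[112,-123,10],"roll":37,"gripper":40},{"translation":[112,-123,10],"roll":37,"gripper":40}]' >/dev/null
python3 -m creep '[{"translation":[0,0,0],"roll":1.2,"gripper":40},{"translation":[0,0,0],"roll":1.2,"gripper":40}]'
python3 - <<'E'
from h import *
im=viewer.camera('wrist');cv2.imwrite('pics/w1.png',im)
o=telemetry.get_obs();print(o['position'],R.from_quat(o['tool_rot']).as_matrix()[:,0],o['q'])
p=[.4915,.1500,-.252]
for P in [[38,-103,45],[-38,-103,45],[0,-103,45],[70,-58,95],[-70,-58,95]]:
    u=wpt(pose(p,[P]))[0];print(P,u.round(1))
    if P[2]==45: cv2.circle(im,tuple(int(a) for a in u),3,(0,0,255),1)
cv2.imwrite('pics/w1a.png',im)
E
```

```text
time: 1.23
position: [0.2975, -0.4181, 0.2314]
tool_rot: [0.98, 0.197, 0.0, 0.0]
ft_force: [0.6, -0.9, 0.6]
grip_width: 0.0676
grip_force: 0.0
time: 2.48
position: [0.4645, 0.0505, 0.2016]
tool_rot: [0.997, -0.075, 0.0, 0.0]
ft_force: [-0.8, -0.7, 0.2]
grip_width: 0.0403
grip_force: 0.0
[0.46413134 0.04950151 0.20162496] [ 9.88570595e-01 -1.50758573e-01 -1.76813941e-04] [-1.33563741e-01  3.78212631e-01  1.86208665e+00 -5.89348318e-04
  9.01478509e-01  1.58893382e+00]
[38, -103, 45] [321.2 169.9]
[-38, -103, 45] [311.5 263.1]
[0, -103, 45] [316.2 218.3]
[70, -58, 95] [253.4 122. ]
[-70, -58, 95] [243.3 325.1]
```

View pics/w1a.png

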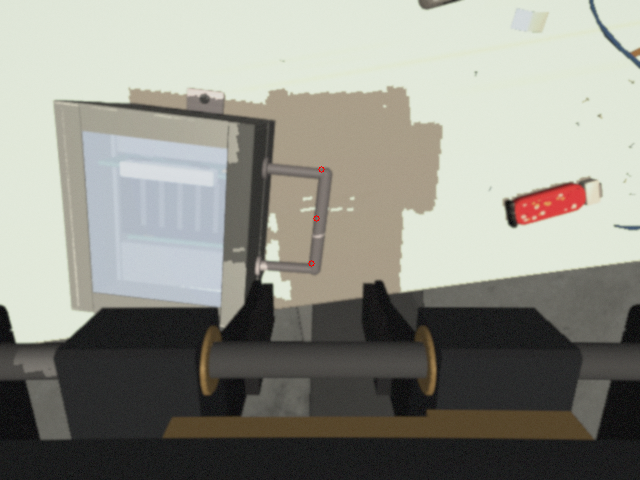

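The bar lies between (325,172) and (316,268), about 4 px from the prediction. The rear roof corners are (57,101) and (73,310). I'll refit the dock pose with these points.

```bash
python3 - <<'E'
from h import *
D=[(70,62,95),(-70,62,95),(37,-103,45),(-37,-103,45)]
uv=np.array([(57,101),(73,310),(325,172),(316,268.)])
W=lambda p:(wpt(pose(p,D))-uv).ravel()
r=least_squares(W,[.4915,.15,-.252]);print(r.x.round(4),r.fun.round(1))
D2=[(70,62,95),(-70,62,95),(70,-58,95),(-70,-58,95),(38,-108,45),(-38,-108,45)]
t=np.array([(75,22),(15,235),(250,65),(195,278),(330,125),(297,254)])/2.857+[130,220]
s=(np.array([(22,385),(97,550),(190,317),(270,475),(275,360),(325,445)])-[0,300])/2.5+[170,275]
f=lambda p:np.concatenate([W(p)*1.,*( .5*(proj(c,pose(p,D2))-q).ravel() for c,q in (('top',t),('scene',s)))])
r=least_squares(f,r.x);p=r.x;print(p.round(4),r.fun.round(1)[:8])
o=telemetry.get_obs()
for q in(p,):
  print('bar',pose(q,[[0,-103,45]]),totool(pose(q,[[0,-103,55]]),o))
T=R.from_quat(o['tool_rot']).as_matrix();print('angle',np.degrees(np.arctan2(T[1,0],T[0,0])),np.degrees(p[2]))
E
```

```text
[ 0.4898  0.147  -0.2661] [-0.5 -0.8  0.8  0.9  0.8  2.8 -1.2 -3. ]
[ 0.49    0.1472 -0.264 ] [-1.3 -0.9  0.6  0.9  0.4  2.3 -1.4 -3.5]
bar [[0.46313646 0.0478191  0.045     ]] [[ -0.70394896   1.74492224 146.62591401]]
angle -8.670889645435881 -15.128882733046503
```

```bash

python3 -m creep '[{"translation":[-1,2,30],"roll":6.5,"gripper":36},{"translation":[-1,2,60],"roll":6.5,"gripper":36},{"translation":[-1,2,90],"roll":6.5,"gripper":36},{"translation":[-1,2,115],"roll":6.5,"gripper":36},{"translation":[-1,2,115],"roll":6.5,"gripper":36}]'
python3 -m creep '[{"translation":[0,0,15],"roll":0,"gripper":36},{"translation":[0,0,26],"roll":0,"gripper":36},{"translation":[0,0,31],"roll":0,"gripper":36},{"translation":[0,0,31],"roll":0,"gripper":36}]'
python3 - <<'E'
from h import *
o=telemetry.get_obs();T=R.from_quat(o['tool_rot']).as_matrix();print(o['position'],np.degrees(np.arctan2(T[1,0],T[0,0])),o['ft_force'])
print(totool(pose([.49,.1472,-.264],[[0,-103,55]]),o))
im=viewer.camera('wrist');cv2.imwrite('pics/w2.png',im)
E
```

```text
time: 2.95
position: [0.46, 0.0462, 0.0832]
tool_rot: [0.991, -0.134, -0.004, 0.0]
ft_force: [-0.9, 0.0, -0.4]
grip_width: 0.0361
grip_force: 0.0
time: 3.28
position: [0.463, 0.0466, 0.0559]
tool_rot: [0.991, -0.134, -0.0, 0.0]
ft_force: [1.4, -0.5, 0.1]
grip_width: 0.0362
grip_force: 0.0
[0.4629552  0.0465858  0.05586529] -15.407536130386854 [ 1.39469658 -0.50667415  0.13308178]
[[-0.1522855  -1.18490677  0.86516307]]
```

View pics/w2.png

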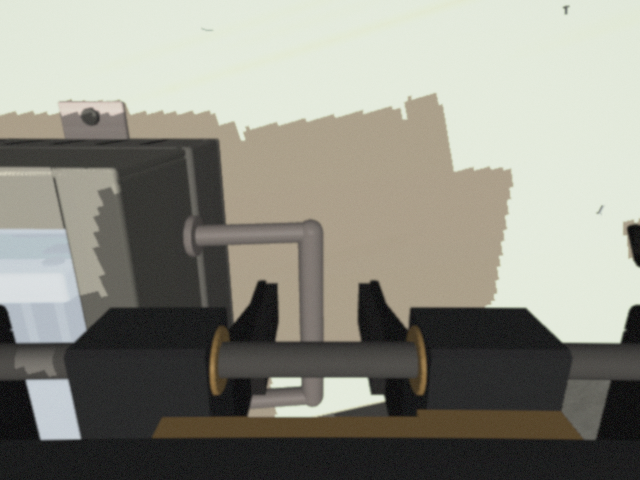

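The bar (u≈312) sits centred between the fingers (268 and 360), with the finger gap on both sides. Closing now.

```bash

python3 -m creep '[{"translation":[0,-1,0],"roll":0,"gripper":5},{"translation":[0,-1,0],"roll":0,"gripper":5},{"translation":[0,-1,0],"roll":0,"gripper":5},{"translation":[0,-1,0],"roll":0,"gripper":5},{"translation":[0,-1,0],"roll":0,"gripper":5}]' 20
python3 - <<'E'
import numpy as np
# arc offsets in tool (y=-dock y -> dy tool = -(165(1-cos))), z tool = -165 sin
for a in range(0,116,4): print(a, round(-165*(1-np.cos(np.radians(a))),1), round(-165*np.sin(np.radians(a)),1))
E
```

```text
time: 3.75
position: [0.4634, 0.0486, 0.056]
tool_rot: [0.991, -0.134, 0.0, -0.0]
ft_force: [2.1, 7.1, 0.7]
grip_width: 0.0112
grip_force: 4.3
0 -0.0 -0.0
4 -0.4 -11.5
8 -1.6 -23.0
12 -3.6 -34.3
16 -6.4 -45.5
20 -10.0 -56.4
24 -14.3 -67.1
28 -19.3 -77.5
32 -25.1 -87.4
36 -31.5 -97.0
40 -38.6 -106.1
44 -46.3 -114.6
48 -54.6 -122.6
52 -63.4 -130.0
56 -72.7 -136.8
60 -82.5 -142.9
64 -92.7 -148.3
68 -103.2 -153.0
72 -114.0 -156.9
76 -125.1 -160.1
80 -136.3 -162.5
84 -147.8 -164.1
88 -159.2 -164.9
92 -170.8 -164.9
96 -182.2 -164.1
100 -193.7 -162.5
104 -204.9 -160.1
108 -216.0 -156.9
112 -226.8 -153.0
```

```bash

python3 -m creep '[{"translation":[0,-0.5,0],"roll":0,"gripper":5},{"translation":[0,-0.5,0],"roll":0,"gripper":5},{"translation":[0,-0.5,0],"roll":0,"gripper":5}]'
python3 -m creep '[{"translation":[0,-0.2,-6],"roll":0,"gripper":5},{"translation":[0,-0.8,-14],"roll":0,"gripper":5},{"translation":[0,-1.6,-23],"roll":0,"gripper":5},{"translation":[0,-1.6,-23],"roll":0,"gripper":5}]'
```

```text
time: 4.0
position: [0.4636, 0.0492, 0.0558]
tool_rot: [0.991, -0.134, 0.0, -0.0]
ft_force: [0.7, 3.2, 1.1]
grip_width: 0.0095
grip_force: 20.0
time: 4.33
position: [0.4644, 0.0518, 0.0798]
tool_rot: [0.991, -0.134, 0.001, -0.001]
ft_force: [2.7, 8.4, -1.2]
grip_width: 0.009
grip_force: 20.0
```

```bash

python3 -m creep '[{"translation":[0,-2.5,-11],"roll":0,"gripper":5},{"translation":[0,-5.3,-22.5],"roll":0,"gripper":5},{"translation":[0,-9,-33.5],"roll":0,"gripper":5},{"translation":[0,-13,-44],"roll":0,"gripper":5},{"translation":[0,-18.2,-54.5],"roll":0,"gripper":5}]'
python3 -m creep '[{"translation":[0,-5.8,-10],"roll":0,"gripper":5},{"translation":[0,-12.2,-19.5],"roll":0,"gripper":5},{"translation":[0,-19.3,-28.6],"roll":0,"gripper":5},{"translation":[0,-27,-37],"roll":0,"gripper":5},{"translation":[0,-35.3,-45],"roll":0,"gripper":5}]'
python3 - <<'E'
from h import *
o=telemetry.get_obs();l=R.from_euler('z',.264).apply(o['position']-[.49,.1472,0]);print(l*1000,'ang',np.degrees(np.arctan2(l[2]-.055,.062-l[1])),np.hypot(l[2]-.055,.062-l[1]),R.from_euler('z',.264).apply(o['ft_force']))
E
```

```text
time: 4.75
position: [0.4696, 0.0719, 0.1329]
tool_rot: [0.991, -0.136, 0.001, -0.004]
ft_force: [8.1, 21.7, -17.9]
grip_width: 0.0091
grip_force: 20.0
time: 5.17
position: [0.4788, 0.1067, 0.1763]
tool_rot: [0.991, -0.136, 0.0, -0.005]
ft_force: [9.4, 17.3, -26.7]
grip_width: 0.0089
grip_force: 20.0
[ -0.21848293 -41.96583444 176.30119788] ang 49.400508216059436 0.1597588036295656 [  4.5692646   19.20035964 -26.74452767]
```

The force is radially inward, meaning my commanded arc is a few mm too wide; it fits a cover that started about 2° up. I'll correct the arc and continue.

```bash

python3 -m creep '[{"translation":[0,-8,0],"roll":0,"gripper":5},{"translation":[0,-15,-5],"roll":0,"gripper":5},{"translation":[0,-24,-11],"roll":0,"gripper":5},{"translation":[0,-33,-16.5],"roll":0,"gripper":5},{"translation":[0,-43.3,-21.5],"roll":0,"gripper":5}]'
cat > st.py <<'E'
from h import *
o=telemetry.get_obs();l=R.from_euler('z',.264).apply(o['position']-[.49,.1472,0]);l2=l*1000-[0,63.4,49.8]
print('local',(l*1000).round(1),'ang',np.degrees(np.arctan2(l2[2],-l2[1])).round(1),'r',np.hypot(l2[1],l2[2]).round(1),'F',R.from_euler('z',.264).apply(o['ft_force']).round(1))
E
python3 st.py
```

```text
time: 5.58
position: [0.4888, 0.1435, 0.2004]
tool_rot: [0.991, -0.134, -0.001, 0.001]
ft_force: [-1.1, -4.5, 2.5]
grip_width: 0.0091
grip_force: 20.0
local [-2.000e-01 -3.800e+00  2.004e+02] ang 65.9 r 164.9 F [ 0.1 -4.6  2.5]
```

```bash

python3 -m creep '[{"translation":[0,-10.7,-4.3],"roll":0,"gripper":5},{"translation":[0,-21.6,-8],"roll":0,"gripper":5},{"translation":[0,-32.8,-10.7],"roll":0,"gripper":5},{"translation":[0,-44,-12.7],"roll":0,"gripper":5},{"translation":[0,-55.6,-14],"roll":0,"gripper":5}]' >/dev/null
python3 -m creep '[{"translation":[0,-11.5,-0.4],"roll":0,"gripper":5},{"translation":[0,-23,0],"roll":0,"gripper":5},{"translation":[0,-34.5,1.2],"roll":0,"gripper":5},{"translation":[0,-45.8,3.2],"roll":0,"gripper":5},{"translation":[0,-57,6],"roll":0,"gripper":5}]' > /dev/null
python3 st.py
python3 -m creep '[{"translation":[0,-5.5,1.8],"roll":0,"gripper":5},{"translation":[0,-11,3.6],"roll":0,"gripper":5},{"translation":[0,-14,4.8],"roll":0,"gripper":5},{"translation":[0,-14,4.8],"roll":0,"gripper":5}]'
python3 st.py
```

```text
local [  0.6 110.5 207.2] ang 106.7 r 164.3 F [-1.  -2.   0.8]
time: 6.75
position: [0.522, 0.2631, 0.2038]
tool_rot: [0.991, -0.133, -0.001, 0.004]
ft_force: [-4.5, -11.1, 12.0]
grip_width: 0.0095
grip_force: 20.0
local [  0.7 120.2 203.8] ang 110.3 r 164.2 F [ -1.4 -11.9  12. ]
```

The cover is on its stop at about 110°, with 12 N resisting. I'll release, lift and go above the tall card.

```bash

python3 -m creep '[{"translation":[0,1,0],"roll":0,"gripper":36},{"translation":[0,1,0],"roll":0,"gripper":36},{"translation":[0,1,-20],"roll":0,"gripper":36},{"translation":[0,1,-50],"roll":0,"gripper":45},{"translation":[0,10,-70],"roll":0,"gripper":50}]' >/dev/null
python3 -m creep '[{"translation":[31,122,-10],"roll":-90,"gripper":55},{"translation":[31,122,-10],"roll":-90,"gripper":55},{"translation":[31,122,-10],"roll":-90,"gripper":55},{"translation":[31,122,-10],"roll":-90,"gripper":55},{"translation":[31,122,-10],"roll":-90,"gripper":55}]' >/dev/null
python3 -m creep '[{"translation":[0,0,30],"roll":-54.2,"gripper":55},{"translation":[0,0,60],"roll":-54.2,"gripper":55},{"translation":[0,0,80],"roll":-54.2,"gripper":55},{"translation":[0,0,80],"roll":-54.2,"gripper":55},{"translation":[0,0,80],"roll":-54.2,"gripper":55}]' >/dev/null
python3 -m creep '[{"translation":[0,0,0],"roll":-18.4,"gripper":55},{"translation":[0,0,0],"roll":-18.4,"gripper":55},{"translation":[0,0,0],"roll":-18.4,"gripper":55},{"translation":[0,0,0],"roll":-18.4,"gripper":55}]'
python3 st.py
python3 - <<'E'
from h import *
o=telemetry.get_obs();T=R.from_quat(o['tool_rot']).as_matrix();print(np.degrees(np.arctan2(T[1,0],T[0,0])))
im=viewer.camera('wrist');
D=[(37,30,89),(37,-30,89),(27,-30,89),(27,30,89),(29,53,45),(35,53,45),(29,-53,45),(35,-53,45)]
for u in wpt(pose([.49,.1472,-.264],D)): cv2.circle(im,tuple(int(a) for a in u.round()),2,(0,0,255),-1); print(u.round(1))
cv2.imwrite('pics/w3.png',im)
print([(d['bbox'],d['p']) for d in viewer.recognise('wrist','tall_card_grip')[:2]])
E
```

```text
time: 8.33
position: [0.5189, 0.1308, 0.2026]
tool_rot: [0.804, 0.594, 0.001, 0.0]
ft_force: [0.2, 0.3, -0.0]
grip_width: 0.055
grip_force: 0.0
local [ 32.2  -8.3 202.6] ang 64.9 r 168.7 F [ 0.2  0.4 -0. ]
72.89893425666568
[322.6 181.1]
[325.4 266.4]
[311.1 266.9]
[307.2 181.7]
[309.9 140.1]
[318.  139.8]
[315.5 272.4]
[322.8 272.1]
[([304.5, 136.9, 23.5, 144.1], 0.75), ([226.4, 145.4, 19.6, 124.9], 0.37)]
```

View pics/w3.png

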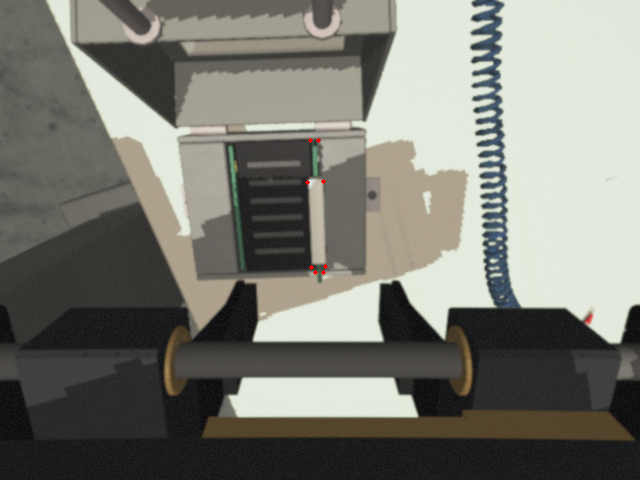

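The grip bar's corners are at (309,179), (325,179), (312,264) and (326,264), within 2–3 px of the prediction. The tool sits over it, so I'll descend and grasp.

```bash

python3 -m creep '[{"translation":[0,0.7,30],"roll":-1.5,"gripper":50},{"translation":[0,0.7,60],"roll":-1.5,"gripper":45},{"translation":[0,0.7,85],"roll":-1.5,"gripper":40},{"translation":[0,0.7,105],"roll":-1.5,"gripper":40},{"translation":[0,0.7,115],"roll":-1.5,"gripper":40}]' >/dev/null
python3 -m creep '[{"translation":[0,0,5],"roll":0,"gripper":30},{"translation":[0,0,5],"roll":0,"gripper":5},{"translation":[0,0,5],"roll":0,"gripper":5},{"translation":[0,0,5],"roll":0,"gripper":5},{"translation":[0,0,5],"roll":0,"gripper":5}]' 25
python3 -m creep '[{"translation":[0,0,0],"roll":0,"gripper":5},{"translation":[0,0,0],"roll":0,"gripper":5},{"translation":[0,0,0],"roll":0,"gripper":5}]' 25
python3 st.py
python3 - <<'E'
from h import *
o=telemetry.get_obs();T=R.from_quat(o['tool_rot']).as_matrix();print(np.degrees(np.arctan2(T[1,0],T[0,0])),o['moment'])
E
```

```text
time: 9.27
position: [0.5195, 0.1303, 0.0841]
tool_rot: [0.797, 0.604, 0.001, 0.001]
ft_force: [-0.4, -0.2, 0.2]
grip_width: 0.0144
grip_force: 0.0
time: 9.52
position: [0.5193, 0.1303, 0.0839]
tool_rot: [0.797, 0.604, 0.001, 0.001]
ft_force: [-0.5, 0.8, 5.7]
grip_width: 0.01
grip_force: 25.0
local [32.7 -8.7 83.9] ang 25.3 r 79.8 F [-0.7  0.7  5.7]
74.37798551910114 [0.06281651 0.00148822 0.02132346]
```

Grip is good at 10.0 mm, with little side force. Drawing it straight up.

```bash

python3 -m creep '[{"translation":[0,0,-3],"roll":0,"gripper":5},{"translation":[0,0,-9],"roll":0,"gripper":5},{"translation":[0,0,-18],"roll":0,"gripper":5},{"translation":[0,0,-28],"roll":0,"gripper":5},{"translation":[0,0,-38],"roll":0,"gripper":5}]' 25
python3 -m creep '[{"translation":[0,0,-12],"roll":0,"gripper":5},{"translation":[0,0,-24],"roll":0,"gripper":5},{"translation":[0,0,-38],"roll":0,"gripper":5},{"translation":[0,0,-52],"roll":0,"gripper":5},{"translation":[0,0,-52],"roll":0,"gripper":5}]' 25
python3 st.py
python3 - <<'E'
from h import *
o=telemetry.get_obs();T=R.from_quat(o['tool_rot']).as_matrix();a=np.degrees(np.arctan2(T[1,0],T[0,0]))
p=[.4907,-.3961,.0535];print('rack y dir',90+np.degrees(p[2]),a)
# grip is 10 mm behind card centre in tool x (tool at card local y=-10)
print('move',totool(pose(p,[[0,-10,176]]),o), telemetry.get_obs()['moment'])
E
```

```text
time: 9.93
position: [0.5184, 0.1302, 0.1218]
tool_rot: [0.797, 0.604, -0.0, -0.0]
ft_force: [0.1, -0.4, -1.2]
grip_width: 0.0097
grip_force: 25.0
time: 10.35
position: [0.5203, 0.1304, 0.1762]
tool_rot: [0.797, 0.604, 0.003, 0.002]
ft_force: [-0.4, -0.1, -1.6]
grip_width: 0.0093
grip_force: 25.0
local [ 33.7  -8.3 176.2] ang 60.4 r 145.3 F [-0.3 -0.2 -1.6]
rack y dir 93.0653242039499 74.37734389081204
move [[-5.24469236e+02  1.16470033e+02 -1.99032956e-01]] [-0.01019777 -0.10904641 -0.00363565]
```

```bash

python3 -m creep '[{"translation":[-20,4.4,0],"roll":0,"gripper":5},{"translation":[-50,11.1,0],"roll":0,"gripper":5},{"translation":[-88,19.5,0],"roll":0,"gripper":5},{"translation":[-126,28,0],"roll":0,"gripper":5},{"translation":[-164,36.4,0],"roll":0,"gripper":5}]' 25 >/dev/null
python3 -m creep '[{"translation":[-38,8.4,0],"roll":0,"gripper":5},{"translation":[-76,17,0],"roll":0,"gripper":5},{"translation":[-114,25.3,0],"roll":0,"gripper":5},{"translation":[-152,33.8,0],"roll":0,"gripper":5},{"translation":[-190,42,0],"roll":0,"gripper":5}]' >/dev/null
python3 -m creep '[{"translation":[-38,8.4,0],"roll":-4,"gripper":5},{"translation":[-76,17,0],"roll":-8,"gripper":5},{"translation":[-114,25.3,0],"roll":-12,"gripper":5},{"translation":[-142,31.5,0],"roll":-16,"gripper":5},{"translation":[-162,36,0],"roll":-18.7,"gripper":5}]'
python3 -m creep '[{"translation":[0,0,0],"roll":0,"gripper":5},{"translation":[0,0,0],"roll":0,"gripper":5},{"translation":[0,0,0],"roll":0,"gripper":5}]'
python3 - <<'E'
from h import *
o=telemetry.get_obs();T=R.from_quat(o['tool_rot']).as_matrix();a=np.degrees(np.arctan2(T[1,0],T[0,0]));print(a)
im=viewer.camera('wrist');cv2.imwrite('pics/w4r.png',im)
p=[.4907,-.3961,.0535];print('to go',totool(pose(p,[[0,-10,176]]),o))
D=[(42,62,10),(42,-62,10),(-42,62,10),(-42,-62,10),(8.5,56,49),(-8.5,56,49),(3,56,10),(-3,56,10)]
for d,u in zip(D,wpt(pose(p,D))): cv2.circle(im,tuple(int(a) for a in u.round()),2,(0,0,255),-1); print(d,u.round(1))
cv2.imwrite('pics/w4.png',im)
E
```

```text
time: 11.6
position: [0.489, -0.4011, 0.1726]
tool_rot: [0.688, 0.726, -0.0, 0.001]
ft_force: [1.3, -0.2, -1.5]
grip_width: 0.01
grip_force: 25.0
time: 11.85
position: [0.4892, -0.3963, 0.1722]
tool_rot: [0.688, 0.726, 0.0, -0.001]
ft_force: [-0.4, 0.2, -1.8]
grip_width: 0.0093
grip_force: 25.0
93.0357794791839
to go [[-9.87438272  1.55827607 -3.83198945]]
(42, 62, 10) [375.5 139. ]
(42, -62, 10) [368.9 289.5]
(-42, 62, 10) [263.6 139. ]
(-42, -62, 10) [269.6 289.4]
(8.5, 56, 49) [332.6 152.8]
(-8.5, 56, 49) [306.9 152.7]
(3, 56, 10) [323.5 147.2]
(-3, 56, 10) [315.5 147.2]
```

View pics/w4.png

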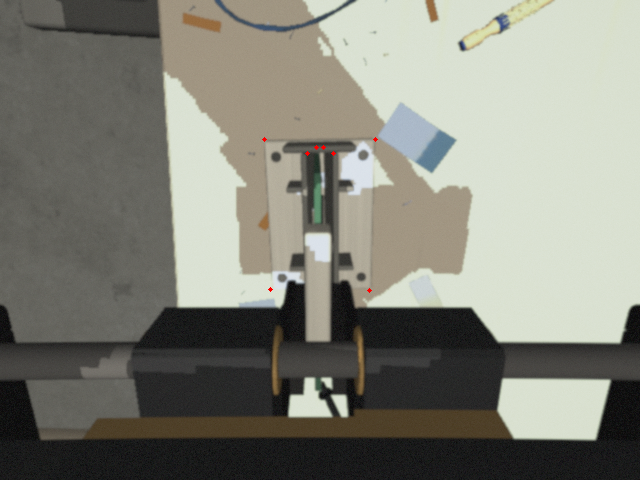

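The rack base corners, at about (265,140) and (376,139), match the prediction to 1 px. The slot strip is near u≈321 and the card hangs at u≈318. Before lowering, I'll check the card's lengthwise offset in the grip.

```bash
python3 - <<'E'
from h import *
o=telemetry.get_obs()
T=R.from_quat(o['tool_rot'])
for c in (5,10,15):
  for n,P in {'bar top +y':(c+30,0,-5),'bar bot +y':(c+30,0,9),'card edge top +y':(c+50,0,9),'card low +y':(c+50,0,80)}.items():
    print(c,n,wpt(T.apply(np.array(P)/1000.)+o['position'])[0].round(1))
im=cv2.imread('pics/w4r.png')
cv2.imwrite('pics/w4c.png',cv2.resize(im[130:300,250:390],(660,600)[:2] if 0 else (494,600),interpolation=cv2.INTER_CUBIC))
E
```

```text
5 bar top +y [317.6 246.9]
5 bar bot +y [317.5 235.2]
5 card edge top +y [317.6 186.2]
5 card low +y [317.5 162.1]
10 bar top +y [317.6 234. ]
10 bar bot +y [317.6 223.3]
10 card edge top +y [317.6 173.3]
10 card low +y [317.5 153. ]
15 bar top +y [317.6 220.8]
15 bar bot +y [317.6 211.2]
15 card edge top +y [317.6 160.1]
15 card low +y [317.5 143.7]
```

View pics/w4c.png

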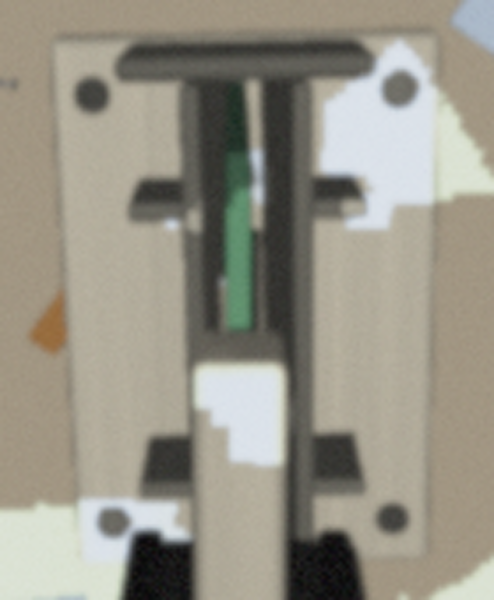

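The card centre is 10 mm ahead of the grip along tool x, as planned. The slot centre is about 1.7 mm to the +y side of the card. I'll centre it and lower.

```bash

python3 -m creep '[{"translation":[-5,1,0],"roll":0,"gripper":5},{"translation":[-10,1.7,10],"roll":0,"gripper":5},{"translation":[-10,1.7,25],"roll":0,"gripper":5},{"translation":[-10,1.7,38],"roll":0,"gripper":5},{"translation":[-10,1.7,42],"roll":0,"gripper":5}]'
python3 -m creep '[{"translation":[0,0,5],"roll":0,"gripper":5},{"translation":[0,0,10],"roll":0,"gripper":5},{"translation":[0,0,15],"roll":0,"gripper":5},{"translation":[0,0,20],"roll":0,"gripper":5},{"translation":[0,0,24],"roll":0,"gripper":5}]'
python3 -m creep '[{"translation":[0,0,2],"roll":0,"gripper":5},{"translation":[0,0,4],"roll":0,"gripper":5},{"translation":[0,0,6],"roll":0,"gripper":5},{"translation":[0,0,8],"roll":0,"gripper":5},{"translation":[0,0,8],"roll":0,"gripper":5}]'
```

```text
time: 12.32
position: [0.4913, -0.4061, 0.1282]
tool_rot: [0.688, 0.726, 0.0, -0.002]
ft_force: [0.1, 0.0, -1.2]
grip_width: 0.0098
grip_force: 25.0
time: 12.73
position: [0.4921, -0.4076, 0.1066]
tool_rot: [0.688, 0.726, -0.0, 0.0]
ft_force: [0.2, 0.6, -1.6]
grip_width: 0.0101
grip_force: 25.0
time: 13.15
position: [0.4919, -0.4074, 0.0985]
tool_rot: [0.688, 0.726, 0.0, -0.0]
ft_force: [-0.2, -0.1, -1.5]
grip_width: 0.0096
grip_force: 25.0
```

```bash

python3 -m creep '[{"translation":[0,0,1.5],"roll":0,"gripper":5},{"translation":[0,0,3],"roll":0,"gripper":5},{"translation":[0,0,4.5],"roll":0,"gripper":5},{"translation":[0,0,6],"roll":0,"gripper":5},{"translation":[0,0,6],"roll":0,"gripper":5}]'
python3 -m creep '[{"translation":[0,0,0.7],"roll":0,"gripper":5},{"translation":[0,0,1.4],"roll":0,"gripper":5},{"translation":[0,0,2],"roll":0,"gripper":5},{"translation":[0,0,2],"roll":0,"gripper":5}]'
```

```text
time: 13.57
position: [0.4918, -0.4073, 0.0925]
tool_rot: [0.688, 0.726, 0.0, -0.0]
ft_force: [-0.5, 0.3, -2.1]
grip_width: 0.0097
grip_force: 25.0
time: 13.9
position: [0.4919, -0.4074, 0.0907]
tool_rot: [0.688, 0.726, 0.0, -0.0]
ft_force: [0.4, -0.5, -0.5]
grip_width: 0.0099
grip_force: 25.0
```

```bash

python3 -m creep '[{"translation":[0,0,0.5],"roll":0,"gripper":5},{"translation":[0,0,1],"roll":0,"gripper":5},{"translation":[0,0,1.5],"roll":0,"gripper":5},{"translation":[0,0,1.5],"roll":0,"gripper":5}]'
```

```text
time: 14.23
position: [0.4922, -0.4076, 0.0899]
tool_rot: [0.688, 0.726, -0.0, 0.0]
ft_force: [-0.8, 0.5, 2.1]
grip_width: 0.0095
grip_force: 25.0
```

The card rests on the slot floor: the load has shifted to +2 N and the height is 89.9 mm, against 90 expected. I'll release, lift and head back to the cover.

```bash

python3 -m creep '[{"translation":[0,0,-0.5],"roll":0,"gripper":14},{"translation":[0,0,-0.5],"roll":0,"gripper":24},{"translation":[0,0,-0.5],"roll":0,"gripper":30},{"translation":[0,0,-0.5],"roll":0,"gripper":36},{"translation":[0,0,-0.5],"roll":0,"gripper":36}]' >/dev/null
python3 -m creep '[{"translation":[0,0,-15],"roll":0,"gripper":36},{"translation":[0,0,-50],"roll":0,"gripper":36},{"translation":[0,0,-90],"roll":0,"gripper":36},{"translation":[0,0,-130],"roll":0,"gripper":36},{"translation":[0,0,-160],"roll":0,"gripper":36}]'
python3 - <<'E'
from h import *
cv2.imwrite('pics/w5.png',viewer.camera('wrist'))
print([(d['bbox'],d['p']) for d in viewer.recognise('wrist','tall_card')[:2]])
a=viewer.camera('top');cv2.imwrite('pics/top5.png',a)
E
```

```text
time: 15.07
position: [0.4926, -0.4081, 0.2532]
tool_rot: [0.688, 0.726, -0.0, 0.002]
ft_force: [-0.3, -0.3, 0.3]
grip_width: 0.0363
grip_force: 0.0
[([310.2, 136.7, 14.6, 123.5], 0.85)]
```

View pics/w5.png

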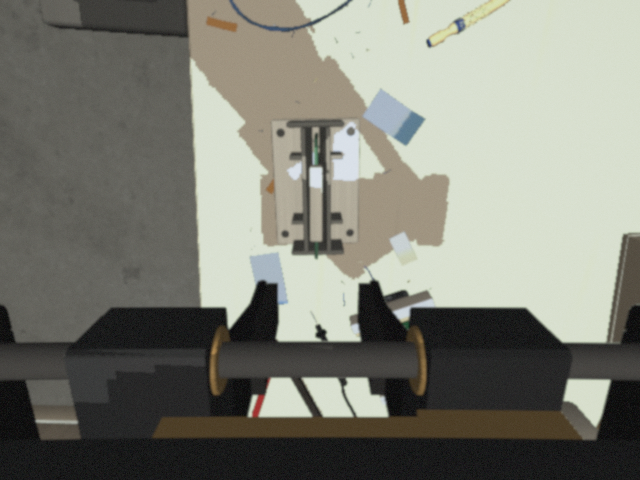

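The card stands upright in the V-slot, with its bar at (316,165–240) and centred between the rails. Returning to the cover handle.

```bash

python3 -m creep '[{"translation":[25,2.5,-5],"roll":0,"gripper":40},{"translation":[62,6,-10],"roll":0,"gripper":40},{"translation":[103,10,-15],"roll":0,"gripper":40},{"translation":[144,14,-20],"roll":0,"gripper":40},{"translation":[185,18,-20],"roll":0,"gripper":40}]' >/dev/null
python3 -m creep '[{"translation":[41,4,0],"roll":0,"gripper":40},{"translation":[82,8,0],"roll":0,"gripper":40},{"translation":[123,12,0],"roll":0,"gripper":40},{"translation":[164,16,0],"roll":0,"gripper":40},{"translation":[205,20,0],"roll":0,"gripper":40}]' >/dev/null
python3 -m creep '[{"translation":[41,4,0],"roll":7,"gripper":40},{"translation":[82,8,0],"roll":14,"gripper":40},{"translation":[123,12,0],"roll":21,"gripper":40},{"translation":[164,16,0],"roll":28,"gripper":40},{"translation":[195,19,0],"roll":35,"gripper":40}]' >/dev/null
python3 -m creep '[{"translation":[0,0,0],"roll":7,"gripper":40},{"translation":[0,0,0],"roll":14,"gripper":40},{"translation":[0,0,0],"roll":21,"gripper":40},{"translation":[0,0,0],"roll":28,"gripper":40},{"translation":[0,0,0],"roll":35,"gripper":40}]' >/dev/null
python3 -m creep '[{"translation":[0,0,0],"roll":7,"gripper":40},{"translation":[0,0,0],"roll":14,"gripper":40},{"translation":[0,0,0],"roll":21,"gripper":40},{"translation":[0,0,0],"roll":28,"gripper":40},{"translation":[0,0,0],"roll":35,"gripper":40}]'
python3 -m creep '[{"translation":[0,0,0],"roll":3,"gripper":40},{"translation":[0,0,0],"roll":3,"gripper":40},{"translation":[0,0,0],"roll":3,"gripper":40}]'
python3 - <<'E'
from h import *
o=telemetry.get_obs();T=R.from_quat(o['tool_rot']).as_matrix();a=np.degrees(np.arctan2(T[1,0],T[0,0]));print('angle',a)
im=viewer.camera('wrist')
p=[.49,.1472,-.264]
print('to bar grasp',totool(pose(p,[[.5,119.8,204.8]]),o))
D=[(38,119.8,200),(-38,119.8,200)]
for u in wpt(pose(p,D)): cv2.circle(im,tuple(int(a) for a in u.round()),2,(0,0,255),-1); print(u.round(1))
cv2.imwrite('pics/w6.png',im)
E
```

```text
time: 17.3
position: [0.516, 0.1689, 0.2678]
tool_rot: [0.997, -0.079, -0.002, 0.0]
ft_force: [-0.0, -0.1, -0.3]
grip_width: 0.0402
grip_force: 0.0
time: 17.55
position: [0.5164, 0.1689, 0.2684]
tool_rot: [0.995, -0.101, -0.002, 0.0]
ft_force: [0.0, 0.5, 0.7]
grip_width: 0.0398
grip_force: 0.0
angle -11.622066857702988
to bar grasp [[-13.43538881 -93.03957421  63.50015558]]
[153.4 221.9]
[161.3 341.3]
```

View pics/w6.png

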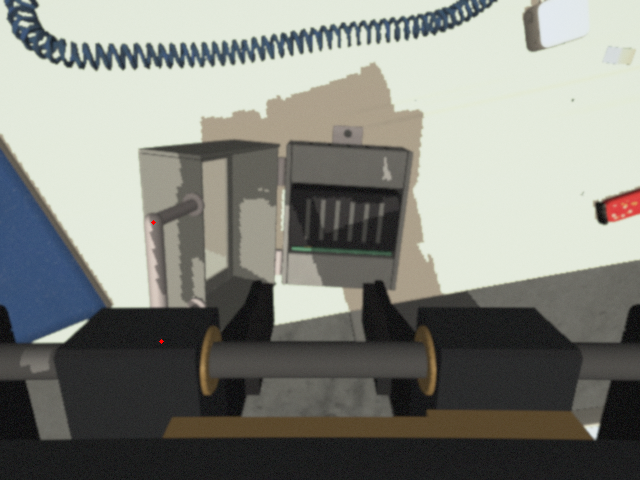

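The upper end of the bar at (153,221) matches the model exactly, so the cover is still on its stop, and the short card is in place. Moving over and grasping.

```bash

python3 -m creep '[{"translation":[-5,-33,0],"roll":3.6,"gripper":40},{"translation":[-10,-67,0],"roll":3.6,"gripper":40},{"translation":[-13.4,-93,0],"roll":3.6,"gripper":40},{"translation":[-13.4,-93,10],"roll":3.6,"gripper":40},{"translation":[-13.4,-93,20],"roll":3.6,"gripper":40}]' >/dev/null
python3 -m creep '[{"translation":[0,0,15],"roll":0,"gripper":36},{"translation":[0,0,30],"roll":0,"gripper":36},{"translation":[0,0,40],"roll":0,"gripper":36},{"translation":[0,0,43],"roll":0,"gripper":36},{"translation":[0,0,43],"roll":0,"gripper":36}]'
python3 -m creep '[{"translation":[0,0,0],"roll":0,"gripper":5},{"translation":[0,0,0],"roll":0,"gripper":5},{"translation":[0,0,0],"roll":0,"gripper":5},{"translation":[0,0,0],"roll":0,"gripper":5},{"translation":[0,0,0],"roll":0,"gripper":5}]' 20
python3 -m creep '[{"translation":[0,0,0],"roll":0,"gripper":5},{"translation":[0,0,0],"roll":0,"gripper":5}]' 20
python3 st.py
```

```text
time: 18.43
position: [0.5222, 0.2617, 0.2054]
tool_rot: [0.991, -0.134, -0.002, 0.001]
ft_force: [-0.4, -0.4, -0.4]
grip_width: 0.0358
grip_force: 0.0
time: 18.85
position: [0.5233, 0.2629, 0.2074]
tool_rot: [0.991, -0.133, 0.001, -0.0]
ft_force: [0.4, -0.1, 0.1]
grip_width: 0.011
grip_force: 0.2
time: 19.02
position: [0.5232, 0.2625, 0.2074]
tool_rot: [0.991, -0.133, 0.0, 0.0]
ft_force: [-0.0, -1.8, 2.3]
grip_width: 0.0094
grip_force: 20.0
local [  1.9 119.9 207.4] ang 109.7 r 167.4 F [ 0.5 -1.7  2.3]
```

```bash

python3 -m creep '[{"translation":[0,13.7,-4.4],"roll":0,"gripper":5},{"translation":[0,27.7,-7.5],"roll":0,"gripper":5},{"translation":[0,42,-9.4],"roll":0,"gripper":5},{"translation":[0,56.4,-10],"roll":0,"gripper":5},{"translation":[0,70.8,-9.4],"roll":0,"gripper":5}]' 20
python3 -m creep '[{"translation":[0,14.3,1.9],"roll":0,"gripper":5},{"translation":[0,28.3,5],"roll":0,"gripper":5},{"translation":[0,42,9.3],"roll":0,"gripper":5},{"translation":[0,55.3,14.9],"roll":0,"gripper":5},{"translation":[0,68.1,21.5],"roll":0,"gripper":5}]'
python3 st.py
python3 -m creep '[{"translation":[0,9.8,6.1],"roll":0,"gripper":5},{"translation":[0,19.1,12.9],"roll":0,"gripper":5},{"translation":[0,25.7,18.4],"roll":0,"gripper":5},{"translation":[0,30,22.2],"roll":0,"gripper":5},{"translation":[0,34.2,26.2],"roll":0,"gripper":5}]'
python3 -m creep '[{"translation":[0,0,0],"roll":0,"gripper":5},{"translation":[0,0,0],"roll":0,"gripper":5},{"translation":[0,0,0],"roll":0,"gripper":5}]'
python3 st.py
```

```text
time: 19.43
position: [0.5042, 0.193, 0.217]
tool_rot: [0.991, -0.133, 0.001, -0.0]
ft_force: [0.6, 1.7, 0.7]
grip_width: 0.0091
grip_force: 20.0
time: 19.85
position: [0.486, 0.127, 0.1945]
tool_rot: [0.991, -0.134, 0.0, 0.0]
ft_force: [2.2, 2.5, 0.7]
grip_width: 0.0094
grip_force: 20.0
local [  1.4 -20.6 194.5] ang 59.9 r 167.3 F [1.5 3.  0.7]
time: 20.27
position: [0.4772, 0.0952, 0.1681]
tool_rot: [0.991, -0.133, -0.0, 0.0]
ft_force: [1.5, 1.0, 2.8]
grip_width: 0.0095
grip_force: 20.0
time: 20.52
position: [0.4774, 0.0955, 0.1684]
tool_rot: [0.991, -0.133, -0.0, 0.001]
ft_force: [2.0, -3.6, 1.7]
grip_width: 0.0091
grip_force: 20.0
local [  1.3 -53.2 168.4] ang 45.5 r 166.3 F [ 2.8 -2.9  1.7]
```

By the joint geometry the cover is at about 44.9°. Release, lift, then check with the fixed cameras.

```bash

python3 -m creep '[{"translation":[0,0,0],"roll":0,"gripper":18},{"translation":[0,0,0],"roll":0,"gripper":26},{"translation":[0,0,0],"roll":0,"gripper":28},{"translation":[0,0,-10],"roll":0,"gripper":28},{"translation":[0,0,-25],"roll":0,"gripper":28}]' >/dev/null
python3 -m creep '[{"translation":[0,0,-40],"roll":0,"gripper":28},{"translation":[0,0,-80],"roll":0,"gripper":28},{"translation":[0,40,-80],"roll":0,"gripper":28},{"translation":[0,80,-80],"roll":0,"gripper":28},{"translation":[0,120,-80],"roll":0,"gripper":28}]' >/dev/null
python3 -m creep '[{"translation":[0,41,0],"roll":0,"gripper":28},{"translation":[0,82,0],"roll":0,"gripper":28},{"translation":[0,123,0],"roll":0,"gripper":28},{"translation":[0,160,0],"roll":0,"gripper":28},{"translation":[0,160,0],"roll":0,"gripper":28}]'
python3 - <<'E'
from h import *
p=[.4902,.1482,-.264]
c=np.zeros((600,800,3),np.uint8)
col=[(0,255,0),(0,0,255),(255,0,0)]
for k,n in enumerate(['top','scene']):
    im=viewer.camera(n);cv2.imwrite(f'pics/{n}7.png',im)
    for t in['tall_card','cover','charger','lighter_1']: print(n,t,[(np.round(d['bbox']),round(d['p'],2)) for d in viewer.recognise(n,t)[:1]])
    x0,y0,w,h=((110,190,200,150),(150,220,200,150))[k]
    z=cv2.resize(im[y0:y0+h,x0:x0+w],(400,300),interpolation=cv2.INTER_CUBIC)
    if k==0: c[300:,:400]=cv2.resize(im[210:310,400:533],(400,300))
    for j,a in enumerate([40,45,50]):
        b=np.radians(a)
        D=[(s,62-165*np.cos(b),45+165*np.sin(b)) for s in(-38,38)]
        for u in proj(n,pose(p,D)): cv2.circle(z,tuple(int(v) for v in ((u-[x0,y0])*2).round()),2,col[j],-1)
    c[:300,k*400:k*400+400]=z
cv2.imwrite('pics/f.png',c)
E
```

```text
time: 21.77
position: [0.4025, -0.1798, 0.2738]
tool_rot: [0.991, -0.136, 0.0, 0.002]
ft_force: [0.2, 0.1, 0.2]
grip_width: 0.0279
grip_force: 0.0
top tall_card [(array([446., 262.,  57.,  12.]), 0.68)]
top cover [(array([436., 243.,  74.,  54.]), 0.66)]
top charger [(array([291., 187.,  20.,  30.]), 0.66)]
top lighter_1 [(array([446., 263.,  56.,  10.]), 0.66)]
scene tall_card []
scene cover [(array([160., 266., 109., 128.]), 0.78)]
scene charger [(array([267., 235.,  30.,  24.]), 0.73)]
scene lighter_1 []
```

View pics/f.png

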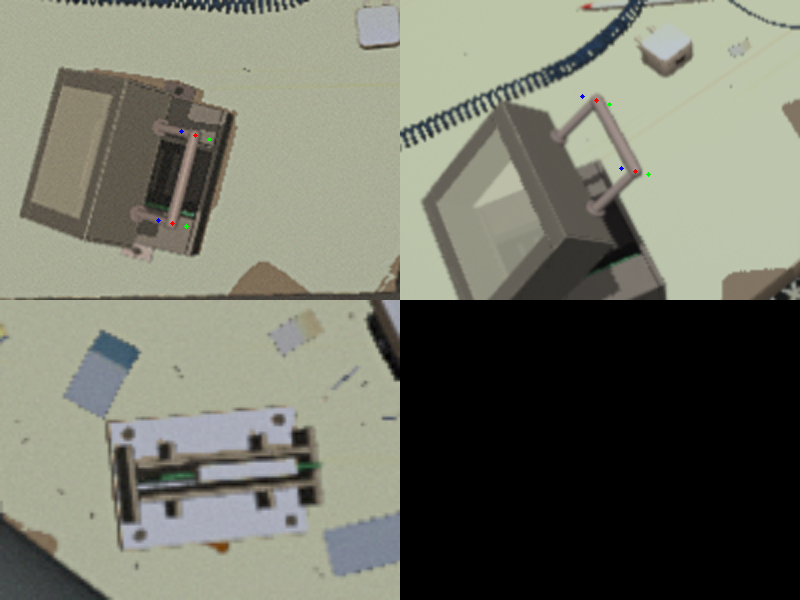

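In both fixed cameras the red 45° markers fall on the ends of the handle bar. The card sits in the rack slot, and the charger and short card are undisturbed. Handing in.

```bash
python3 -c "
from rig import hand_in
print(hand_in())"
```

```text
the job is handed in; nothing more can be done
None
```

The job is handed in at about 22 s of the 72 s allowed: the tall card is on the floor of the rack slot, the cover stands at about 45°, and the short card and charger look unmoved; the arm never went near the lighter, but the last pictures didn't confirm its position.

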